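# Hang a rinsed shield can on the drying rail

## Task

The rinsed shield can on its two-wheel hanger stands on the bench to the left of the drying stand. Pick it up by its leaning handle, hook it on the upper (left) end of the sloping rail under the clear cover, set both wheels gently on the rail before letting go, and let it roll down by itself until it rests against the end stop, hands off. Keep it upright and leave the other things on the bench where they are.

Things in the scene. Friction and masses are not known exactly. Their poses are not given: they have to be found in the camera images.
- hanger: Loose roller hanger, 100 x 185 mm, 0.34 kg: a closed aluminium can (62 mm diameter, rim 66, 62 tall) standing upright; on it a bent steel bracket with two white grooved wheels and a black-gripped handle. Origin: centre of the can's underside; z up; -x = front, to which the handle leans; y along the pair of wheels. The bracket is a C open to the back (+x). It balances under the wheels.
- handle (a point): On the hanger: middle of the black grip, where to hold it; (-0.0468, 0.0000, 0.1674) m in the hanger frame. The grip is 16 mm wide along the hanger's y, 14 mm deep, 44 mm long, on a straight bar that leans 35 degrees from vertical to the front (-x). The bracket is 42 mm below this point along the bar, the bar's upper end 20 mm above it.
- axle (a point): On the hanger: midway between the wheels at axle height, (-0.0042, 0, 0.131) in the hanger frame. The wheels sit 28 mm to each side along y: tread radius 12 mm, flanges 17 mm, groove 14 mm wide for the 8 mm rail; nylon, slippery, free-turning with slight drag. The bracket's 5 mm upright plate passes in front of them, rear face 13.5 mm before their middle plane.
- saddle (a point): On the hanger: midway between the wheels at the underside of their treads, (-0.0042, 0, 0.119) in the hanger frame. When it hangs properly this point lies on the middle of the rail's top edge. From here down to the bracket's foot the mouth for the 16 mm deep rail is 52 mm high; the wheel flanges reach 5 mm down into it.
- nose (a point): On the hanger: bumper face at its right (-y) end, in the wheels' middle plane at axle height, (-0.0042, -0.050, 0.131) in the hanger frame: it meets the stop.
- stand: Drying stand, fixed: drip tray 126 x 390 x 16 mm, two uprights behind (front faces at x = +0.052), a sloping steel rail (flat bar on edge, 8 mm thick, 16 deep, 350 long) held from behind, a clear cover above. Origin on the bench under the rail's middle; y along the rail seen from above, +y = left = upper end; -x = open front; z up. The rail's middle plane is x = 0.
- pivot (a point): On the stand: pivot at the rail's low end, 8 mm below its top edge, (0, -0.155, 0.165) in the stand frame. From here the rail rises to +y at a slope clamped anew each time between 6 and 10 degrees and not reported: its top at y = +0.08 is 0.197 to 0.215 above the bench, to be felt or seen. It holds firm. Set the hanger's middle down between y = +0.04 and +0.10; a stand-off is behind the rail from y = +0.15.
- cover_edge (a point): On the stand: middle of the lower front edge of the level clear cover, 22 mm in front of the rail's plane and 317.5 mm above the bench. The cover is 4 mm thick, runs 104 mm back from here and from y = -0.198 to +0.198 in the stand frame, over the whole rail (whose ends are at y = -0.17 and +0.174), so a hand cannot come straight down on the rail.
- stop (a point): On the stand: buffer face of the end stop at the rail's low (right, -y) end, in the rail's plane, at the axle height of a hanger that rests there; (0, -0.148, 0.186) in the stand frame, axes as the stand's.
- notebook: Bystander: dark green notebook 136 x 92 x 11 mm lying at the left front of the bench.
- marker_1: Bystander: black marker pen, 126 mm long, lying on the bench in front of the hanger.
- wash_bottle: Bystander: white wash bottle with a red cap, 158 mm tall, 56 mm diameter, behind the hanger. Origin: centre of its underside.
- calliper: Bystander: digital calliper, 198 x 64 x 12 mm, lying near the front edge of the bench.
- ring_clamp: Bystander: small metal ring clamp with a wing screw, 70 x 49 x 20 mm, lying in front of the stand.
- blank_flange: Bystander: small metal disc, 34 mm diameter, 8 mm thick, lying in front of the stand.
- driver_red: Bystander: screwdriver with a red handle, 180 mm long, lying left of the hanger.

How it is judged:
By the outcome, as a careful person would: the job done as asked, in the order asked, and still so for the second after the job is handed in, with the robot touching nothing.
It also fails if it takes over 43 s, if anything falls off the work surface, if the arm or the gripper's body presses on something with over 40 N, if the wrist force passes 120 N, or if a joint passes its speed limit or range.

## Robot

A 7-joint arm with a two-finger parallel gripper is mounted at the origin on a cart in front of the work surface, level with it; the furniture and walls round the work are solid. World frame = base frame: x ahead of the robot, y to its left, z up, the work surface at z = 0. Lengths are in m, angles in rad, forces in N, time in s.
With the tool pointing down it reaches from about 0.35 to 0.9 m from the base axis. Payload 19.9 kg.
Tool frame: the origin (TCP) lies between the finger pads; the fingertips stand 19 mm ahead of it and the grasp point (between the pads) is the TCP; z points along the fingers, y is the direction in which the jaws open and shut (so a half turn about z gives the same grasp; the last joint's range is limited). The gripper opens to 94 mm and grips with 3 to 60 N. Pads are 16 mm wide; open, the fingers measure 119 mm over their backs; the gripper's body (75 mm by 177 mm) begins 78 mm behind the grasp point.
Start: joints at [1.22, 0.417, -0.01, 1.614, 0.005, 1.111, -0.053], TCP at [0.19, -0.595, 0.224] pointing down, gripper open.
Joint ranges: [-2.81, 2.81], [-0.39, 2.02], [-1.27, 1.25], [0.06, 2.57], [-1.19, 4.33], [0.19, 2], [-2.82, 2.82]. Speed limits (rad/s): [1.89, 1.89, 2.39, 2.39, 3.01, 3.01, 3.01].

## Interface

Orientations are given as a 3x3 rotation matrix whose columns are the frame's x, y, z axes.
In Python, from rig import robot gives the robot as it stands. Calls block until the motion is done:
- robot.move_ptp(position, orientation): joint-space move of the TCP to a pose.
- robot.move_linear(position, velocity=0.15, frame=None, threshold=None): straight line of the TCP; frame=None keeps the orientation; velocity is the mean speed in m/s. With threshold (N) it stops when the force on the tool has changed by that much, and returns True; else False.
- robot.goto_joints(angles): joint-space move.
- robot.gripper_to(opening): finger opening in m; the grip force is fixed at half the most; returns when the fingers have stopped.
- robot.pause(seconds).
- robot.ik(position, orientation): joint angles nearest the present ones, or None.
- robot.get_state(): the state.
- robot.grab_frame(name): name is "side" or "top" or "wrist"; returns the picture (480x640x3 uint8, red, green, blue); there is no depth.
- robot.camera_info(name): a dict with "fx", "fy", "cx", "cy" (pixels), "dist" ([k1, k2, p1, p2, k3] as OpenCV has them; the pictures are not rectified), "rvec" (rotation vector, rad) and "tvec" (3), from world to camera coordinates, as OpenCV has them. Camera axes: x right, y down, z forward; pixel columns grow to the right and rows downward; lengths in m; the calibration is good to about 2 mm. A picture is of the moment at which its call begins: read the wrist's pose just before it. camera_info takes no time and is no camera call; for the wrist camera it gives the pose at the moment of the call.
A pose or a line that the arm cannot do raises robot.PlanningError and nothing moves.
- robot.sign_off(): hands the job in, once; it reports no verdict.
The state is a dict: "time": time; "qpos": joint angles; "joint_vel": joint speeds; "effort": joint torques, N m; "ee_pos": TCP position; "tool_rot": TCP orientation; "force": force on the tool from outside, world axes, zero at the start; "moment": the same for the moment, N m; "opening": finger opening in m.
Only numpy, scipy, OpenCV 4.12 (cv2) and the standard library are available. Lean on these libraries where they do the work, as an engineer would, in place of code of your own. Each camera call takes 0.05 s, during which the arm holds its last target.

## Working session

There is one attempt and no reset: what is moved stays moved. The work goes in short steps, each a Python script; the robot and the scene stay as the last script left them, time stands still between calls to the robot, and variables do not carry over. Pictures are saved under pics/ and viewed, and the job is handed in when it is done.

```bash
ls; mkdir -p pics; python3 - <<'E'
from rig import robot
import cv2,numpy as np
s=robot.get_state();print(s['time'],s['ee_pos'],s['tool_rot'],s['opening'])
for n in ["side","top","wrist"]:
    i=robot.camera_info(n);print(n,i)
    cv2.imwrite(f"pics/{n}0.png",robot.grab_frame(n)[:,:,::-1])
E
```

```text
pics
0.0 [ 0.18982299 -0.59510891  0.2238212 ] [[ 9.52697976e-01  3.03918327e-01 -4.65325143e-04]
 [ 3.03918666e-01 -9.52697310e-01  1.13083007e-03]
 [-9.96340286e-05 -1.21876052e-03 -9.99999252e-01]] 0.09413619851804575
side {'fx': 456.1701663184832, 'fy': 456.1701663184832, 'cx': 320.2178240309762, 'cy': 239.01431092640345, 'dist': array([-0.09297614,  0.        ,  0.        ,  0.        ,  0.        ]), 'rvec': array([ 0.63637928, -2.5051831 ,  1.37798055]), 'tvec': array([0.44868635, 0.3079028 , 1.08207282])}
top {'fx': 498.07978720310274, 'fy': 498.07978720310274, 'cx': 312.06901760438694, 'cy': 244.69584082180472, 'dist': array([-0.02724925,  0.        ,  0.        ,  0.        ,  0.        ]), 'rvec': array([ 2.18191477, -2.15904385,  0.06663209]), 'tvec': array([0.02881104, 0.54377974, 1.5049644 ])}
wrist {'fx': 361.0797247785906, 'fy': 361.0797247785906, 'cx': 324.6382752369652, 'cy': 240.39105296659432, 'dist': array([-0.02718843,  0.        ,  0.        ,  0.        ,  0.        ]), 'rvec': array([-2.36651643,  1.7276643 ,  0.22018637]), 'tvec': array([-0.625361  , -0.02654523,  0.39120892])}
```

View pics/side0.png

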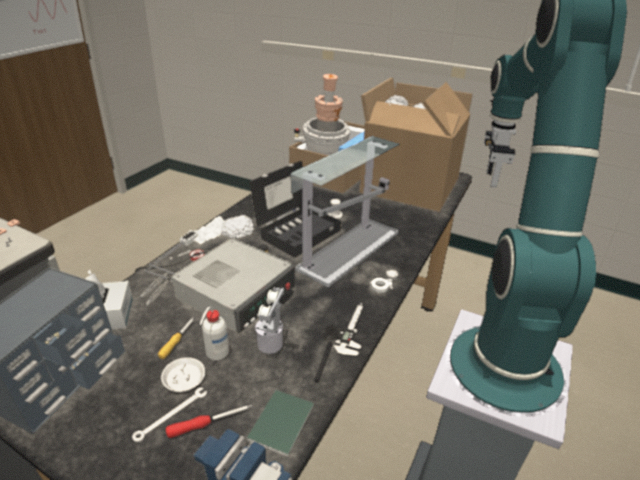

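View pics/top0.png

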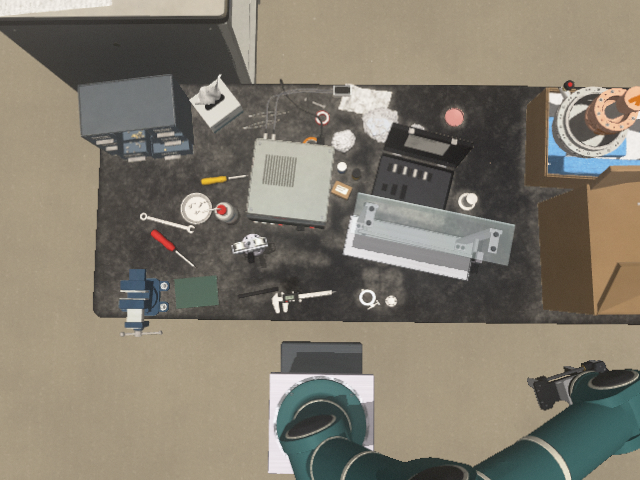

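View pics/wrist0.png

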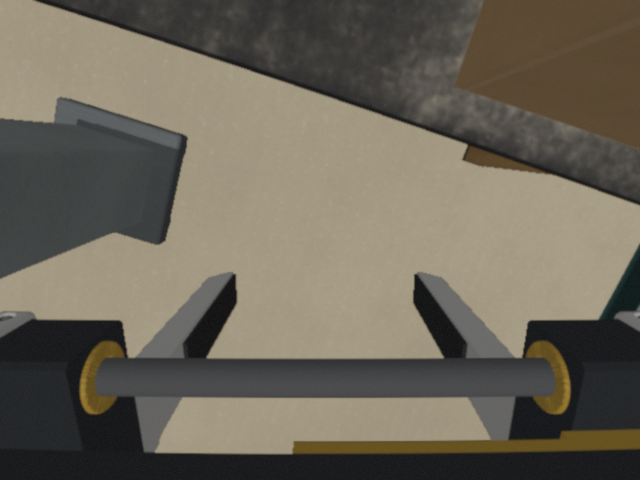

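```bash
cat > h.py <<'E'
import cv2,numpy as np
def K(i): return np.array([[i['fx'],0,i['cx']],[0,i['fy'],i['cy']],[0,0,1.]])
def proj(i,P):
    return cv2.projectPoints(np.atleast_2d(np.array(P,float)),i['rvec'],i['tvec'],K(i),i['dist'])[0].reshape(-1,2)
def ray(i,uv):
    n=cv2.undistortPoints(np.array([[uv]],float),K(i),i['dist'])[0,0]
    R=cv2.Rodrigues(i['rvec'])[0]
    return -R.T@i['tvec'], R.T@np.array([n[0],n[1],1.])
def onz(i,uv,z):
    c,d=ray(i,uv); return c+d*(z-c[2])/d[2]
def pose(x,y,yaw):
    c,s=np.cos(yaw),np.sin(yaw); return np.array([[c,-s,0],[s,c,0],[0,0,1]]),np.array([x,y,0])
E
python3 - <<'E'
import cv2
def crop(n,x0,y0,x1,y1,k):
    im=cv2.imread(f"pics/{n}0.png")[y0:y1,x0:x1]
    cv2.imwrite(f"pics/{n}_c{x0}.png",cv2.resize(im,None,fx=k,fy=k,interpolation=cv2.INTER_CUBIC))
crop("top",215,220,295,280,10)
crop("side",220,270,320,370,6)
crop("top",330,180,530,290,4)
crop("side",270,120,430,300,3.3)
E
```

```text
(no output)
```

View pics/top_c215.png

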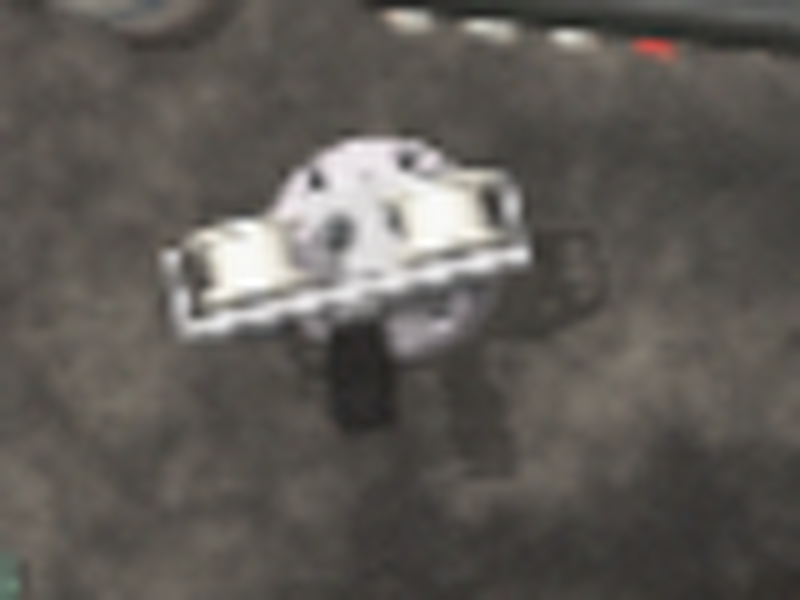

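View pics/side_c220.png

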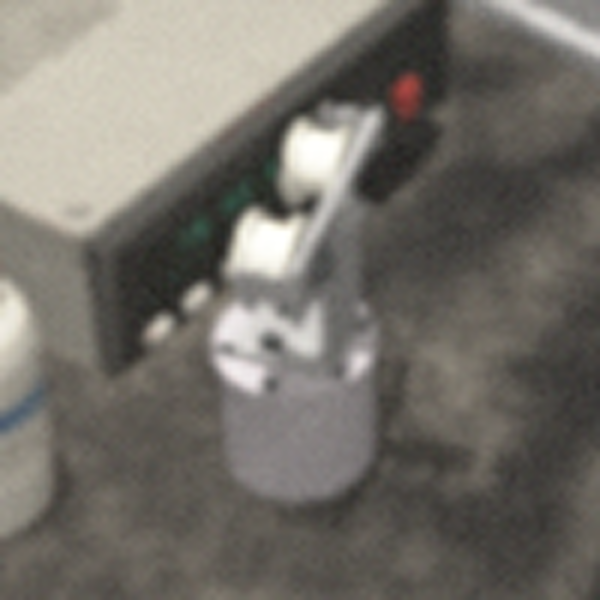

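View pics/top_c330.png

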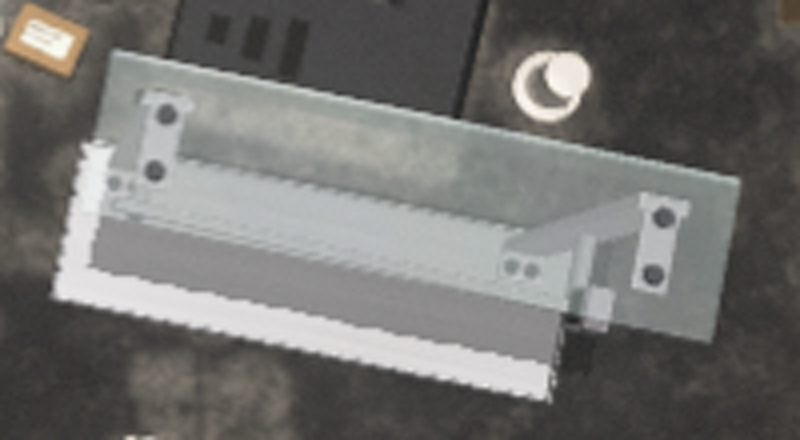

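View pics/side_c270.png

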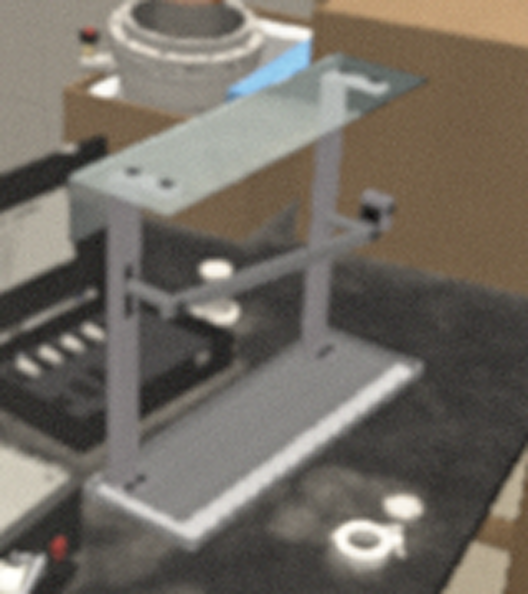

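```bash
cat > fit.py <<'E'
from h import *
from rig import robot
from scipy.optimize import least_squares
it,is_=robot.camera_info("top"),robot.camera_info("side")
T=lambda u,v:(330+u/4,180+v/4)
S=lambda u,v:(270+u/3.3,120+v/3.3)
obs=[(it,T(115,50),(.082,.198,.3215)),(it,T(740,180),(.082,-.198,.3215)),(it,T(712,342),(-.022,-.198,.3195)),
(is_,S(165,212),(-.022,.198,.3195)),(is_,S(72,180),(.082,.198,.3195)),(is_,S(335,55),(.082,-.198,.3215)),(is_,S(426,80),(-.022,-.198,.3195)),
(it,T(52,297),('t',.195,.016)),(it,T(552,400),('t',-.195,.016)),(is_,S(193,540),('t',.195,.008)),(is_,S(421,368),('t',-.195,.016))]
def res(p,full=False):
    R,t=pose(*p[:3]);r=[]
    for i,uv,P in obs:
        P=np.array([p[3] if P[0]=='t' else P[0],P[1],P[2]]);r.append(proj(i,R@P+t)[0]-uv)
    return np.array(r) if full else np.ravel(r)
s=least_squares(res,[.75,-.2,.2,-.07],loss='soft_l1');print(s.x);print(res(s.x,True).round(1))
np.save('stand.npy',s.x)
# hanger
A=lambda u,v:(215+u/10,220+v/10)
B=lambda u,v:(220+u/6,270+v/6)
ob2=[(it,A(242,262),(-.0042,.028,.143)),(it,A(440,216),(-.0042,-.028,.143)),
(is_,B(268,248),(-.0042,.028,.131)),(is_,B(320,158),(-.0042,-.028,.131)),(it,A(357,415),(-.0583,0,.1838))]
Rs=cv2.Rodrigues(is_['rvec'])[0]
def res2(p,full=False):
    R,t=pose(*p);r=[proj(i,R@np.array(P)+t)[0]-uv for i,uv,P in ob2]
    # can silhouette: side left/right
    a=np.linspace(0,2*np.pi,73);c=np.c_[.031*np.cos(a),.031*np.sin(a),0*a]+t
    q=proj(is_,c); r.append([q[:,1].max()-B(0,502)[1],(q[:,0].min()+q[:,0].max())/2-(B(226,0)[0]+B(375,0)[0])/2])
    return np.array(r) if full else np.ravel(r)
s2=least_squares(res2,[.45,.2,.2],loss='soft_l1');print(s2.x);print(res2(s2.x,True).round(1))
np.save('hanger.npy',s2.x)
im=cv2.imread('pics/side0.png');k=3.3
crop=cv2.resize(im[120:300,270:430],None,fx=k,fy=k,interpolation=cv2.INTER_CUBIC)
R,t=pose(*s.x[:3])
for d,c in((6,(0,0,255)),(8,(0,255,0)),(10,(255,0,0))):
    a=np.radians(d)
    P=[[-.004,-.155+u*np.cos(a)-w*np.sin(a),.165+u*np.sin(a)+w*np.cos(a)] for u,w in((-.015,.008),(.334,.008),(.334,-.008))]
    q=proj(is_,np.array(P)@R.T+t);q=((q-[270,120])*k).astype(int)
    cv2.polylines(crop,[q.reshape(-1,1,2)],False,c,1)
cv2.imwrite('pics/rail.png',crop)
E
python3 fit.py
```

```text
[ 0.53161782 -0.26258967 -0.1943425  -0.05545509]
[[-0.7 -0. ]
 [ 0.7 -0.4]
 [ 0.1  0.4]
 [ 0.5  0.9]
 [-1.4 -0.7]
 [ 0.4 -1.1]
 [ 0.3 -0.2]
 [-0.   0.2]
 [ 0.2  0.3]
 [-0.7  1.9]
 [-0.1 -1.6]]
[0.53879908 0.21042602 0.21172246]
[[ 0.6 -0.5]
 [ 0.1  0.1]
 [ 0.   0.9]
 [-0.   0.8]
 [ 0.3  0.3]
 [-0.3 -0.4]]
```

View pics/rail.png

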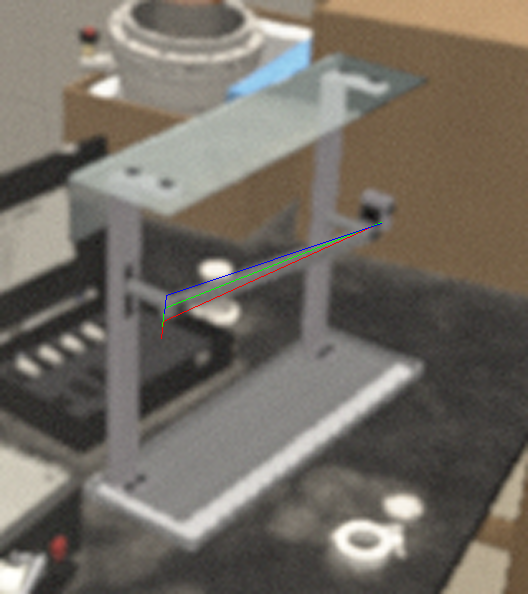

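```bash
cat >> h.py <<'E'
def tool(yaw,tilt,sg=1,roll=0):
    # tool z tilted from down toward heading yaw; y = sg*heading-left ; roll: about heading axis x (rail slope)
    c,s=np.cos(yaw),np.sin(yaw);Rz=np.array([[c,-s,0],[s,c,0],[0,0,1]])
    z=np.array([np.sin(tilt),0,-np.cos(tilt)]);y=np.array([0,sg,0.]);x=np.cross(y,z)
    Rr=cv2.Rodrigues(np.array([roll,0,0.]))[0]
    return Rz@Rr@np.c_[x,y,z]
E
python3 - <<'E'
from h import *
from rig import robot
st=robot.get_state();i=robot.camera_info('wrist');R=cv2.Rodrigues(i['rvec'])[0]
c=-R.T@i['tvec'];print('cam in tool',st['tool_rot'].T@(c-st['ee_pos']).round(4));print((st['tool_rot'].T@R.T).round(3))
S=np.load('stand.npy');H=np.load('hanger.npy')
Rh,th=pose(*H);Rs,ts=pose(*S[:3])
a=np.radians(8.5)
for tilt in (35,40,45,50):
  for sg in (1,-1):
    T=np.radians(tilt)
    g=Rh@[-.0468,0,.1674]+th
    out=[]
    def chk(n,p,M):
        q=robot.ik(p,M); out.append((n,None if q is None else np.round(q,2).tolist()))
    Mh=tool(H[2],T,sg)
    chk('pre',g-.1*Mh[:,2],Mh);chk('grasp',g,Mh);chk('lift',g+[0,0,.14],Mh)
    Ms=tool(S[2],T,sg,a)
    zs=.165+.008/np.cos(a)+np.tan(a)*(.07+.155)
    Rr=Rs@cv2.Rodrigues(np.array([a,0,0]))[0]
    off=Rr@(np.array([-.0468,0,.1674])-[-.0042,0,.119])
    for n,d in(('front',(-.11,0,.018)),('over',(0,0,.018)),('set',(0,0,0))):
        chk(n,Rs@(np.array([0,.07,zs])+d)+ts+off,Ms)
    p=Rs@np.array([0,.07,zs])+ts+off
    chk('back',p-.15*Ms[:,2],Ms)
    print(tilt,sg);[print('  ',o) for o in out]
E
```

```text
cam in tool [ 0.07245644  0.00072377 -0.16100457]
[[ 0.001 -0.968 -0.25 ]
 [ 1.     0.001  0.   ]
 [-0.    -0.25   0.968]]
35 1
   ('pre', [0.57, -0.25, -1.03, 2.34, -0.13, 0.35, 1.38])
   ('grasp', [0.42, 0.23, -1.05, 2.32, 1.33, 0.41, 0.04])
   ('lift', [0.36, -0.14, -0.84, 2.16, 0.13, 0.49, 1.19])
   ('front', [0.34, -0.28, 0.2, 2.39, -0.53, 0.54, 2.27])
   ('over', [0.33, -0.04, 0.13, 2.2, -0.61, 0.48, 2.27])
   ('set', [0.29, -0.02, 0.18, 2.23, -0.67, 0.45, 2.34])
   ('back', [0.49, -0.31, 0.09, 2.17, -0.44, 0.79, 2.15])
35 -1
   ('pre', [0.78, -0.36, -1.16, 2.33, -0.52, 0.38, -1.39])
   ('grasp', None)
   ('lift', [0.81, -0.25, -1.18, 2.15, -0.22, 0.49, -1.62])
   ('front', [1.01, -0.26, -0.36, 2.37, -0.81, 0.65, -0.6])
   ('over', [0.89, -0.02, -0.41, 2.19, -0.64, 0.49, -0.84])
   ('set', [0.88, 0.0, -0.41, 2.21, -0.68, 0.45, -0.79])
   ('back', [1.08, -0.31, -0.37, 2.16, -0.68, 0.88, -0.77])
40 1
   ('pre', [0.47, -0.27, -0.97, 2.42, -0.0, 0.22, 1.22])
   ('grasp', [-0.01, 0.15, -0.59, 2.38, 1.68, 0.31, -0.37])
   ('lift', [0.54, -0.21, -0.98, 2.22, 0.02, 0.36, 1.28])
   ('fr
[... 1031 characters left out ...]
2.46, 2.23, 0.29, 2.16])
   ('lift', [0.8, -0.36, -1.15, 2.28, -0.61, 0.27, -1.29])
   ('front', [0.98, -0.3, -0.29, 2.49, -1.19, 0.56, -0.22])
   ('over', [0.8, -0.06, -0.3, 2.31, -1.19, 0.36, -0.3])
   ('set', [-0.57, -0.13, 1.02, 2.37, -1.08, 0.23, -0.34])
   ('back', None)
50 1
   ('pre', None)
   ('grasp', [0.38, 0.31, -1.08, 2.48, 2.15, 0.65, -0.78])
   ('lift', [0.01, -0.18, -0.57, 2.35, 1.05, 0.23, 0.24])
   ('front', None)
   ('over', None)
   ('set', None)
   ('back', None)
50 -1
   ('pre', None)
   ('grasp', [-0.11, 0.19, -0.55, 2.49, 2.27, 0.52, 2.16])
   ('lift', None)
   ('front', [0.14, -0.38, 0.41, 2.57, -1.1, 0.27, -0.27])
   ('over', None)
   ('set', None)
   ('back', None)
```

```bash
python3 - <<'E'
from h import *
from rig import robot
S=np.load('stand.npy');H=np.load('hanger.npy')
Rh,th=pose(*H);Rs,ts=pose(*S[:3])
a=np.radians(8.5)
for tilt in (20,25,30,35):
  for sg in (1,-1):
    T=np.radians(tilt)
    g=Rh@[-.0468,0,.1674]+th
    out=[]
    def chk(n,p,M):
        q=robot.ik(p,M); out.append((n,None if q is None else np.round(q,2).tolist()))
    chk('view',Rs@[-.14,0,.34]+ts,tool(S[2],T,sg))
    Mh=tool(H[2],T,sg)
    chk('pre',g-.1*Mh[:,2],Mh);chk('grasp',g,Mh);chk('lift',g+[0,0,.12],Mh)
    Ms=tool(S[2],T,sg,a)
    zs=.165+.008/np.cos(a)+np.tan(a)*(.07+.155)
    Rr=Rs@cv2.Rodrigues(np.array([a,0,0]))[0]
    off=Rr@(np.array([-.0468,0,.1674])-[-.0042,0,.119])
    for n,d in(('front',(-.11,0,.018)),('over',(0,0,.018)),('set',(0,0,0))):
        chk(n,Rs@(np.array([0,.07,zs])+d)+ts+off,Ms)
    p=Rs@np.array([0,.07,zs])+ts+off
    chk('back',p-.10*Ms[:,2],Ms)
    print(tilt,sg);[print('  ',o) for o in out]
E
```

```text
20 1
   ('view', [0.91, -0.17, -0.31, 2.06, -0.23, 0.94, 2.08])
   ('pre', [0.71, -0.01, -1.21, 2.09, 0.14, 0.72, 1.19])
   ('grasp', [0.21, 0.24, -0.79, 2.14, 0.54, 0.56, 0.83])
   ('lift', [0.57, 0.07, -1.1, 1.99, 0.23, 0.79, 1.13])
   ('front', [0.89, -0.15, -0.34, 2.2, -0.41, 0.84, 2.14])
   ('over', [0.91, 0.08, -0.49, 2.0, -0.25, 0.78, 1.93])
   ('set', [0.92, 0.1, -0.51, 2.02, -0.25, 0.73, 1.93])
   ('back', [0.9, -0.05, -0.4, 1.95, -0.32, 0.97, 2.0])
20 -1
   ('view', [0.92, -0.17, -0.32, 2.06, -0.23, 0.94, -1.06])
   ('pre', [0.77, -0.0, -1.27, 2.09, 0.14, 0.72, -1.95])
   ('grasp', [0.28, 0.26, -0.86, 2.14, 0.58, 0.57, -2.35])
   ('lift', [0.72, 0.1, -1.27, 1.99, 0.28, 0.8, -2.05])
   ('front', [0.87, -0.15, -0.32, 2.2, -0.41, 0.83, -1.01])
   ('over', [0.73, 0.07, -0.31, 2.0, -0.28, 0.78, -1.19])
   ('set', [0.72, 0.09, -0.3, 2.02, -0.28, 0.74, -1.18])
   ('back', [0.81, -0.05, -0.31, 1.95, -0.31, 0.97, -1.15])
25 1
   ('view', [0.81, -0.21, -0.19, 2.12, -0.29, 0.85, 2.14])
   ('pre', [0.43, -0.09, -0.92, 2.18, 0.09, 0.6, 1.21])
   ('grasp', [0.1, 0.19, -0.67, 2.2, 0.62, 0
[... 1930 characters left out ...]
-0.88, 2.19, 0.21, 0.44, 1.11])
   ('front', [0.34, -0.28, 0.2, 2.39, -0.53, 0.54, 2.27])
   ('over', [0.33, -0.04, 0.13, 2.2, -0.61, 0.48, 2.27])
   ('set', [0.29, -0.02, 0.18, 2.23, -0.67, 0.45, 2.34])
   ('back', [0.44, -0.22, 0.09, 2.2, -0.48, 0.67, 2.18])
35 -1
   ('view', [1.09, -0.29, -0.35, 2.22, -0.61, 0.73, -0.68])
   ('pre', [0.78, -0.36, -1.16, 2.33, -0.52, 0.38, -1.39])
   ('grasp', None)
   ('lift', [0.76, -0.17, -1.19, 2.18, -0.03, 0.43, -1.8])
   ('front', [1.01, -0.26, -0.36, 2.37, -0.81, 0.65, -0.6])
   ('over', [0.89, -0.02, -0.41, 2.19, -0.64, 0.49, -0.84])
   ('set', [0.88, 0.0, -0.41, 2.21, -0.68, 0.45, -0.79])
   ('back', [1.02, -0.21, -0.39, 2.19, -0.67, 0.73, -0.79])
```

```bash
python3 - <<'E'
from h import *
from rig import robot
S=np.load('stand.npy');Rs,ts=pose(*S[:3])
robot.move_ptp(Rs@[-.15,0.0,.345]+ts,tool(S[2],np.radians(28),1))
i=robot.camera_info('wrist');f=robot.grab_frame('wrist');cv2.imwrite('pics/w1.png',f[:,:,::-1])
np.save('w1.npy',i,allow_pickle=True);print(robot.get_state()['time'],robot.get_state()['ee_pos'])
E
```

```text
2.2 [ 0.38444295 -0.23397175  0.34494936]
```

View pics/w1.png

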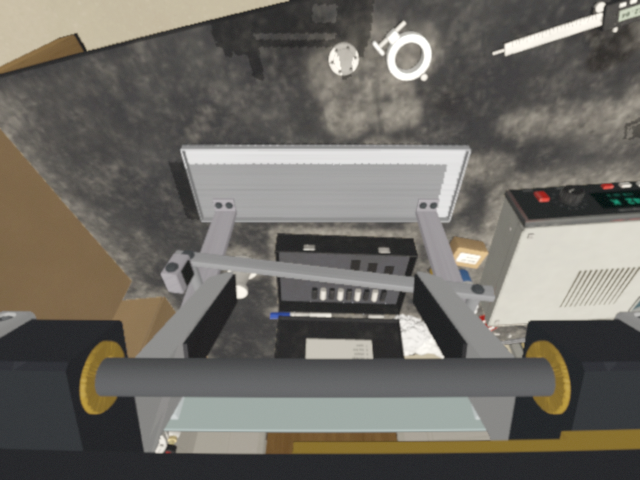

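```bash
python3 - <<'E'
import cv2
im=cv2.imread("pics/w1.png")[230:320,150:350]
cv2.imwrite("pics/w1a.png",cv2.resize(im,None,fx=4,fy=4,interpolation=cv2.INTER_CUBIC))
im=cv2.imread("pics/w1.png")[240:330,320:520]
cv2.imwrite("pics/w1b.png",cv2.resize(im,None,fx=4,fy=4,interpolation=cv2.INTER_CUBIC))
im=cv2.imread("pics/w1.png")[130:240,170:490]
cv2.imwrite("pics/w1c.png",cv2.resize(im,None,fx=2.5,fy=2.5,interpolation=cv2.INTER_CUBIC))
E
```

```text
(no output)
```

View pics/w1a.png

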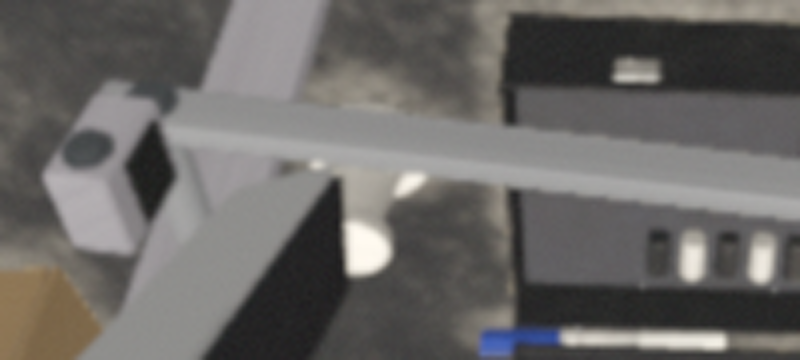

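View pics/w1b.png

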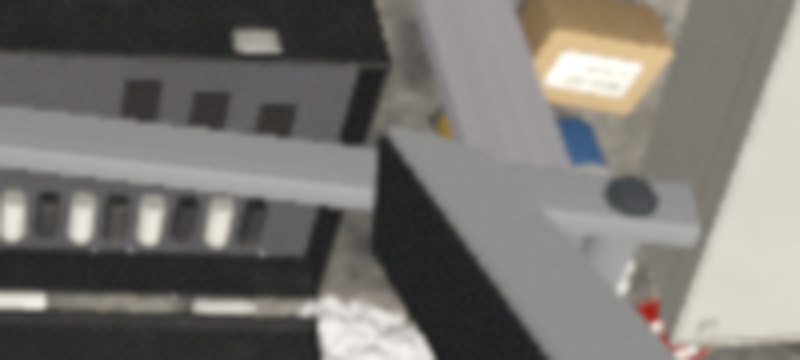

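View pics/w1c.png

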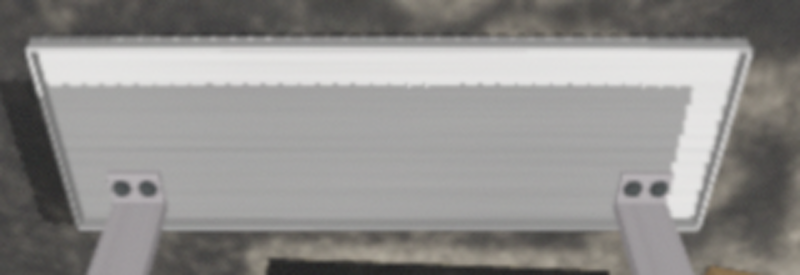

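```bash
cat > fit2.py <<'E'
from fit import *
iw=np.load('w1.npy',allow_pickle=True).item()
bot=[(215,254.7),(255,259),(300,264),(350,269.4),(385,273.3),(413.7,277)]
top=[(255,272),(320,281),(350,284),(385,288),(413.7,292)]
def rp(p,u,x,w):
    a=p[4];return [x,-.155+u*np.cos(a)-w*np.sin(a),.165+u*np.sin(a)+w*np.cos(a)]
def r3(p,full=False):
    R,t=pose(*p[:3]);r=[]
    for pts,x,w in((bot,-.004,-.008),(top,.004,.008)):
        q=proj(iw,np.array([rp(p,u,x,w) for u in(-.01,.3)])@R.T+t)
        d=(q[1]-q[0])/np.linalg.norm(q[1]-q[0])
        r+=[d[0]*(v[1]-q[0,1])-d[1]*(v[0]-q[0,0]) for v in np.array(pts)]
    e=proj(iw,R@rp(p,-.015,-.004,-.008)+t)[0]
    r+=[e[0]-193.5]
    r=np.array(r)
    if full: print('wrist',r.round(2))
    return np.r_[r*1.0,res(p)*.7]
for free in (1,):
    s3=least_squares(r3,[*s.x,.14],loss='soft_l1');print(s3.x,np.degrees(s3.x[4]));r3(s3.x,True);print(res(s3.x,True).round(1))
np.save('stand3.npy',s3.x)
# wrist only (fix y)
def r4(q):
    p=np.array([q[0],q[1],q[2],0,q[3]]);R=r3(np.r_[p[:3],s.x[3],p[4]]);return R[:12]
s4=least_squares(r4,[*s3.x[:3],s3.x[4]]);print('wrist only',s4.x,np.degrees(s4.x[3]),np.abs(s4.fun).max())
E
python3 fit2.py|tail -22
```

```text
[0.53879908 0.21042602 0.21172246]
[[ 0.6 -0.5]
 [ 0.1  0.1]
 [ 0.   0.9]
 [-0.   0.8]
 [ 0.3  0.3]
 [-0.3 -0.4]]
[ 0.53395252 -0.26146165 -0.19014283 -0.05784734  0.16058352] 9.200757947415925
wrist [  1.38   1.11   0.96   0.64   0.54   0.96  -1.53  -0.33  -0.92  -1.12
  -0.56 -12.95]
[[-1.4 -0.7]
 [ 0.1 -1.7]
 [-0.3 -0.9]
 [-0.2  0.9]
 [-2.3 -0.6]
 [-0.7 -1.2]
 [-0.8 -0.3]
 [-0.5  0.5]
 [-0.2  0.1]
 [-0.7  2.2]
 [-0.4 -1.5]]
wrist only [ 0.562548   -0.25264729 -0.33790179  0.02304172] 1.320193044596553 1.536940999450394
```

```bash
sed -i "s/    r+=\[e\[0\]-193.5\]/    r+=[0.]/" fit2.py; cat >> fit2.py <<'E'
im=cv2.imread('pics/w1.png');k=4
im=cv2.resize(im[230:320,160:430],None,fx=2.9,fy=2.9,interpolation=cv2.INTER_CUBIC)
R,t=pose(*s3.x[:3])
for x,w,c in((-.004,-.008,(0,0,255)),(-.004,.008,(0,255,0)),(.004,.008,(255,0,0))):
    q=proj(iw,np.array([rp(s3.x,u,x,w) for u in(-.015,.329)])@R.T+t)
    q=((q-[160,230])*2.9).astype(int);cv2.line(im,tuple(map(int,q[0])),tuple(map(int,q[1])),c,1)
cv2.imwrite('pics/ov.png',im)
E
python3 fit2.py|tail -15
```

```text
[-0.3 -0.4]]
[ 0.53343676 -0.26364513 -0.19239616 -0.05725768  0.15864267] 9.089555555796178
wrist [ 1.42  1.14  0.99  0.66  0.56  0.97 -1.52 -0.31 -0.91 -1.1  -0.54  0.  ]
[[-0.4 -0.6]
 [ 1.1 -1.3]
 [ 0.6 -0.5]
 [ 0.2  0.6]
 [-1.7 -0.9]
 [-0.2 -1.3]
 [-0.3 -0.5]
 [ 0.2  0.3]
 [ 0.5  0.2]
 [-0.5  1.8]
 [-0.1 -1.7]]
wrist only [ 0.58224371 -0.06654054 -0.02504495  0.30354064] 17.3915974832211 0.6550567772960694
```

View pics/ov.png

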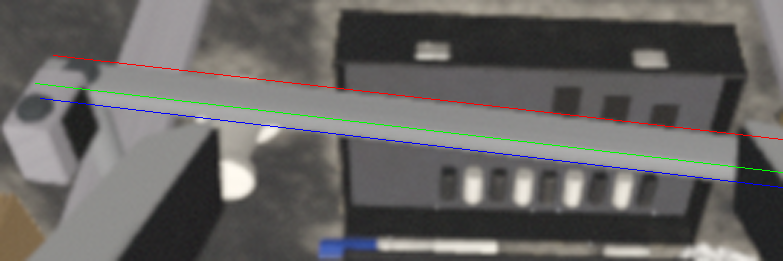

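```bash
python3 - <<'E'
from h import *
from rig import robot
H=np.load('hanger.npy');Rh,th=pose(*H)
M=tool(H[2],np.radians(28),1);g=Rh@[-.0468,0,.1674]+th
robot.move_ptp(g-.09*M[:,2],M)
i=robot.camera_info('wrist');f=robot.grab_frame('wrist')
np.save('w2.npy',i,allow_pickle=True);s=robot.get_state();print(s['time'],s['ee_pos'],s['qpos'])
im=f[:,:,::-1].copy()
cv2.imwrite('pics/w2raw.png',im)
def c(P): return tuple(map(int,proj(i,Rh@np.array(P)+th)[0]))
for P in [(-.0468,0,.1674),(-.0583,0,.1838),(-.0042,.028,.131),(-.0042,-.028,.131)]: cv2.circle(im,c(P),3,(0,0,255),1)
a=np.linspace(0,6.28,60)
for z,r in((.062,.033),(0,.031)):
    cv2.polylines(im,[proj(i,np.c_[r*np.cos(a),r*np.sin(a),0*a+z]@Rh.T+th).astype(np.int32).reshape(-1,1,2)],True,(0,255,0),1)
for sy in(1,-1):
    cv2.polylines(im,[proj(i,np.c_[0*a-.0042,sy*.028+.017*np.cos(a),.131+.017*np.sin(a)]@Rh.T+th).astype(np.int32).reshape(-1,1,2)],True,(255,0,0),1)
cv2.imwrite('pics/w2.png',cv2.resize(im[100:340,170:490],None,fx=2.5,fy=2.5))
E
```

```text
3.875 [0.45205457 0.19097835 0.2470022 ] [ 0.82417184 -0.17853116 -1.25329949  2.22533896 -0.10651096  0.49754986
  1.39694675]
```

View pics/w2.png

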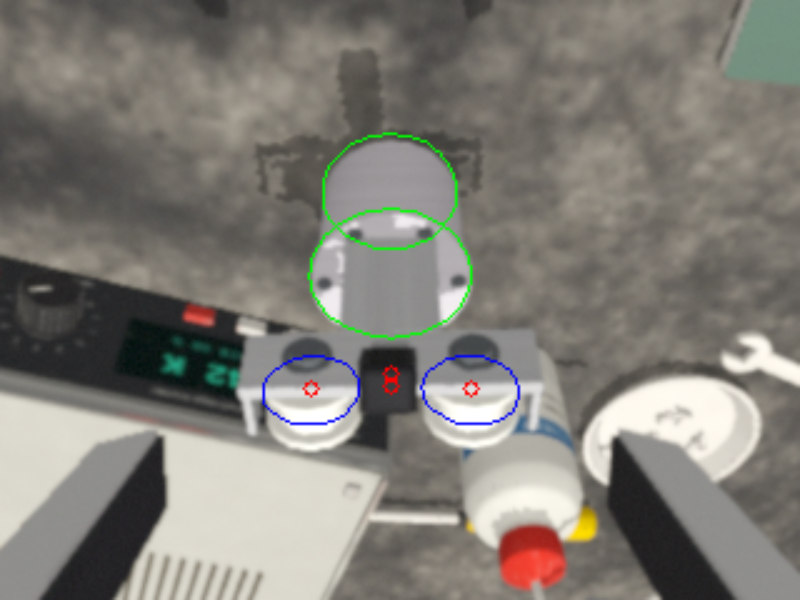

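```bash
python3 - <<'E'
from h import *
from rig import robot
H=np.load('hanger.npy');Rh,th=pose(*H)
M=tool(H[2],np.radians(28),1);g=Rh@[-.0468,0,.1674]+th
robot.gripper_to(.05)
robot.move_linear(g,velocity=.12)
s=robot.get_state();print(s['time'],s['force'],s['qpos'].round(2))
robot.gripper_to(.0)
s=robot.get_state();print(s['time'],s['opening'],s['force'])
i=robot.camera_info('wrist');f=robot.grab_frame('wrist');cv2.imwrite('pics/w3.png',f[100:400,140:500,::-1])
robot.move_linear(g+[0,0,.015],velocity=.06)
robot.pause(.2)
s=robot.get_state();print(s['time'],s['opening'],s['force'],s['moment'],s['qpos'].round(2))
cv2.imwrite('pics/w4.png',cv2.resize(robot.grab_frame('wrist')[100:400,140:500,::-1],None,fx=2,fy=2))
E
```

```text
6.2 [-0.0420412  -0.59269443 -0.16812936] [ 0.43  0.25 -1.05  2.23  0.94  0.47  0.44]
6.825 0.01634119162328541 [-1.10824897 -0.73998512  1.59580133]
7.475 0.016331032889697762 [ 0.67334467 -0.83689987 -2.96359595] [-0.10461057  0.85143855 -0.01054271] [ 0.48  0.23 -1.1   2.22  0.85  0.49  0.52]
```

View pics/w4.png

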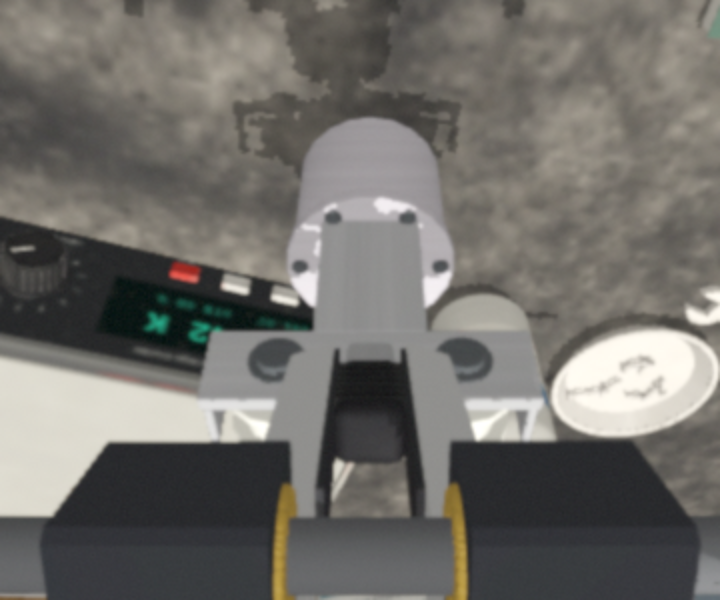

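View pics/w3.png

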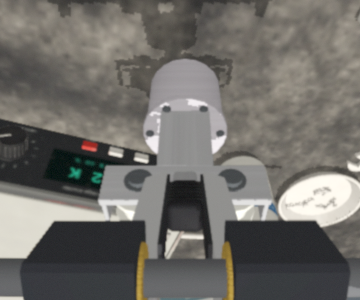

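```bash
cat >> h.py <<'E'
T28=np.radians(28)
HS=np.array([-.0468+.0042,0,.1674-.119])
def railz(S,y): a=S[4]; return .165+.008/np.cos(a)+np.tan(a)*(y+.155)
def place(S,x,y,dz,roll):
    """tool pose to put saddle at stand (x,y,railtop+dz)"""
    Rs,ts=pose(*S[:3]);Rx=cv2.Rodrigues(np.array([roll,0,0.]))[0]
    return Rs@(np.array([x,y,railz(S,y)+dz])+Rx@HS)+ts, tool(S[2],T28,1,roll)
def overlay(im,i,S,x,y,dz,roll,k=1):
    pass
E
python3 - <<'E'
from h import *
from rig import robot
S=np.load('stand3.npy');print(railz(S,.08))
s=robot.get_state()
robot.move_linear(s['ee_pos']+[0,0,.125],velocity=.2)
print(robot.get_state()['qpos'].round(2))
p,M=place(S,-.11,.07,.035,0)
try:
    robot.move_linear(p,velocity=.25,frame=M)
except Exception as e: print('ERR',e,robot.ik(p,M))
s=robot.get_state();print(s['time'],s['opening'],s['force'],s['moment'],s['qpos'].round(2),s['ee_pos']-p)
cv2.imwrite('pics/w5.png',robot.grab_frame('wrist')[...,::-1])
E
```

```text
0.21069870214472058
[ 0.73 -0.11 -1.16  2.07  0.03  0.64  1.31]
10.1583 0.01585164768234124 [ 0.07740973 -0.50975047 -2.19249366] [ 0.26069978  0.77984446 -0.03957106] [ 0.74 -0.28 -0.28  2.29 -0.32  0.67  2.03] [ 2.32103041e-04  7.70343799e-04 -2.55069199e-05]
```

View pics/w5.png

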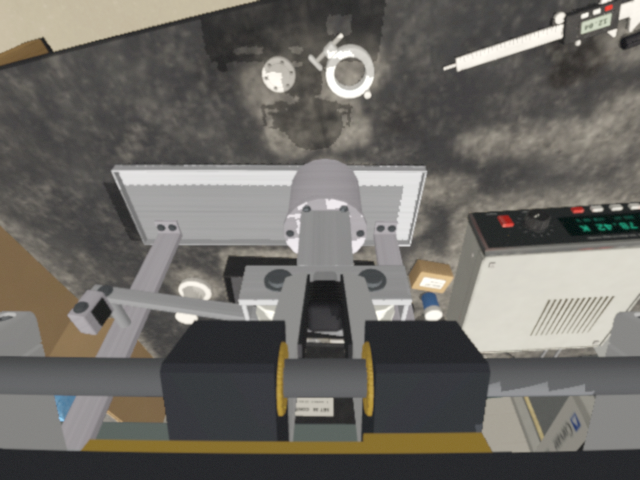

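```bash
python3 - <<'E'
from h import *
from rig import robot
S=np.load('stand3.npy')
p,M=place(S,-.10,.07,.018,S[4]); robot.move_linear(p,velocity=.12,frame=M)
p,M=place(S,0,.07,.018,S[4]); print(robot.move_linear(p,velocity=.1,frame=M,threshold=8))
robot.pause(.2)
s=robot.get_state();print(s['time'],s['opening'],s['force'],s['moment'],s['qpos'].round(2),s['ee_pos']-p)
np.save('w6.npy',robot.camera_info('wrist'),allow_pickle=True)
cv2.imwrite('pics/w6.png',cv2.resize(robot.grab_frame('wrist')[100:400,120:520,::-1],None,fx=2,fy=2,interpolation=cv2.INTER_CUBIC))
cv2.imwrite('pics/s6.png',cv2.resize(robot.grab_frame('side')[120:300,270:430,::-1],None,fx=3.3,fy=3.3,interpolation=cv2.INTER_CUBIC))
E
```

```text
False
11.8917 0.015870284843851487 [-0.10640775  0.15034959 -3.00111936] [-0.08209869  0.80874634 -0.01809533] [ 0.66  0.01 -0.19  2.1  -0.45  0.64  2.11] [-2.46911450e-04 -5.46164800e-05  1.55078792e-04]
```

View pics/w6.png

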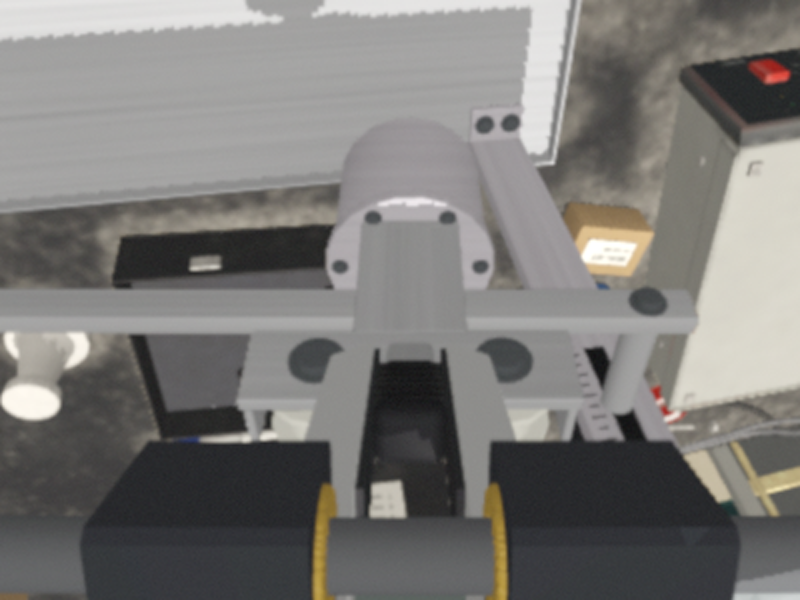

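View pics/s6.png

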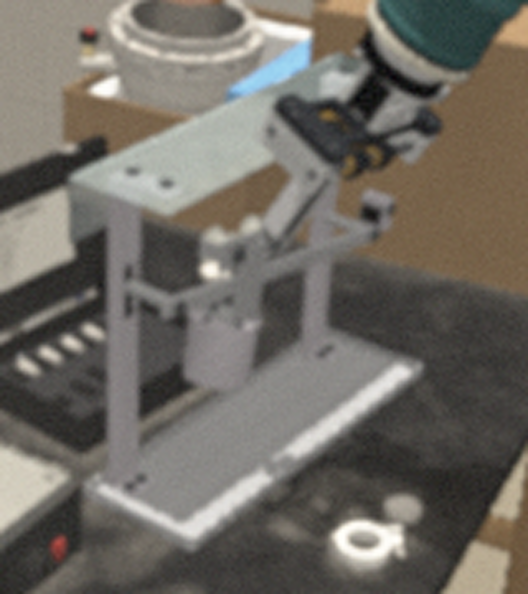

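```bash
cat > chk.py <<'E'
from h import *
S=np.load('stand3.npy');i=np.load('w6.npy',allow_pickle=True).item()
im=cv2.imread('pics/w6.png')
for col in (50,600):
    print(col,[int(v) for v in im[280:345,col-3:col+4].mean((1,2))])
R,t=pose(*S[:3])
def rp(u,x,w):
    a=S[4];return [x,-.155+u*np.cos(a)-w*np.sin(a),.165+u*np.sin(a)+w*np.cos(a)]
for x,w in((-.004,-.008),(-.004,.008),(.004,.008)):
    q=proj(i,np.array([rp(u,x,w) for u in(.1,.3)])@R.T+t);q=(q-[120,100])*2
    print(x,w,[np.interp(c,q[:,0],q[:,1]) if 0 else q[0,1]+(c-q[0,0])*(q[1,1]-q[0,1])/(q[1,0]-q[0,0]) for c in(50,600)])
E
python3 chk.py
```

```text
50 [88, 91, 94, 97, 100, 104, 106, 112, 118, 127, 134, 139, 139, 139, 138, 137, 137, 137, 137, 137, 138, 138, 138, 138, 138, 139, 140, 141, 141, 142, 142, 143, 143, 143, 144, 148, 152, 158, 162, 165, 165, 165, 164, 164, 164, 163, 162, 161, 161, 161, 162, 167, 173, 181, 187, 192, 191, 189, 186, 181, 177, 173, 170, 167, 166]
600 [128, 118, 109, 99, 94, 92, 94, 100, 109, 121, 130, 138, 139, 141, 141, 141, 142, 142, 142, 142, 142, 142, 142, 143, 143, 144, 144, 145, 146, 146, 145, 145, 146, 146, 147, 149, 152, 158, 163, 168, 169, 169, 169, 168, 167, 166, 166, 165, 164, 163, 163, 161, 159, 157, 155, 154, 154, 154, 154, 154, 154, 153, 153, 149, 145]
-0.004 -0.008 [np.float64(286.2563746806693), np.float64(286.6182757359803)]
-0.004 0.008 [np.float64(317.67328236998424), np.float64(318.19916916473494)]
0.004 0.008 [np.float64(333.5159260063151), np.float64(334.1177330266997)]
```

```bash
python3 - <<'E'
from h import *
from rig import robot
S=np.load('stand3.npy')
p,M=place(S,0,.07,.006,S[4]); print(robot.move_linear(p,velocity=.03,frame=M,threshold=5))
robot.pause(.3)
s=robot.get_state();print(s['time'],s['force'],s['moment'],s['ee_pos']-p)
p,M=place(S,0,.07,-.006,S[4]); print(robot.move_linear(p,velocity=.012,frame=M,threshold=1.5))
s=robot.get_state();print(s['time'],s['force'],s['moment'],s['ee_pos']-p)
robot.pause(.3)
s=robot.get_state();print(s['time'],s['force'],s['moment'],s['ee_pos']-p)
np.save('w7.npy',robot.camera_info('wrist'),allow_pickle=True)
cv2.imwrite('pics/w7.png',cv2.resize(robot.grab_frame('wrist')[100:400,120:520,::-1],None,fx=2,fy=2,interpolation=cv2.INTER_CUBIC))
cv2.imwrite('pics/s7.png',cv2.resize(robot.grab_frame('side')[170:250,300:380,::-1],None,fx=7,fy=7,interpolation=cv2.INTER_CUBIC))
E
```

```text
False
12.8417 [-0.85910717  0.21549392 -3.93847677] [-0.08391541  0.86030943 -0.00654406] [ 3.72861113e-05 -1.19470834e-05  1.21742012e-04]
True
13.4833 [ 0.90948436 -0.82086902  1.082393  ] [-0.46067731 -0.34927675 -0.15428499] [ 2.08480556e-05 -1.65463494e-04  4.78659154e-03]
13.7833 [ 2.34495474 -3.02584349  5.19738378] [-0.61385644 -1.04483609 -0.32601863] [-1.90912250e-04 -7.03164478e-05  4.67327164e-03]
```

View pics/w7.png

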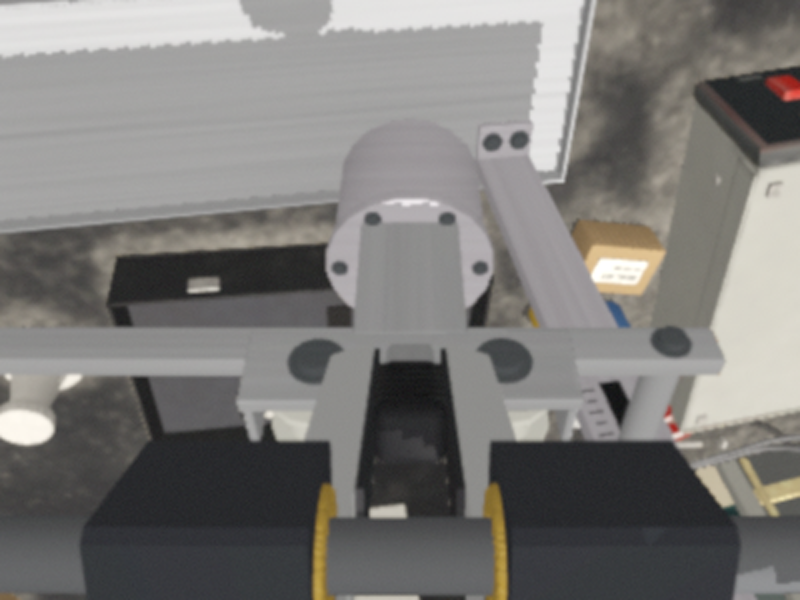

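View pics/s7.png

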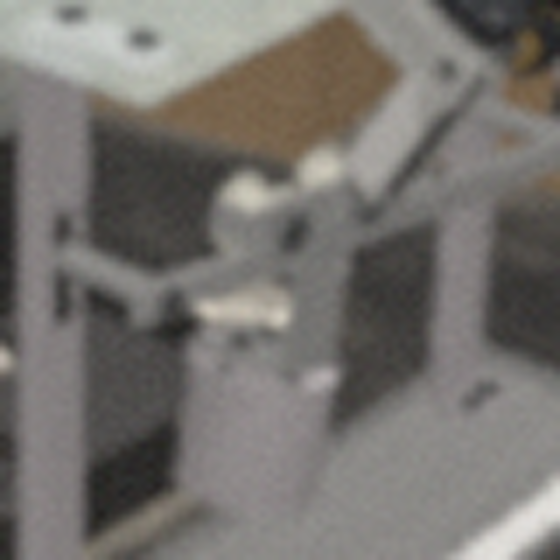

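```bash
cat > chk2.py <<'E'
from h import *
import sys
from rig import robot
n=sys.argv[1]
im=cv2.imread(f'pics/{n}.png');i=np.load(f'{n}.npy',allow_pickle=True).item()
s=robot.get_state();M=s['tool_rot'];p=s['ee_pos']
M0=tool(0,T28,1)   # tool in hanger frame (hanger axes)
Rh=M@M0.T          # hanger rot world
sad=p-Rh@HS
for col in (50,200,610):
    g=im[300:400,col-3:col+4].astype(int).mean((1,2));d=np.diff(cv2.GaussianBlur(g.reshape(-1,1),(1,5),0).ravel())
    print(col,[(300+k,round(float(d[k]))) for k in range(1,98) if abs(d[k])>3 and abs(d[k])>=abs(d[k-1]) and abs(d[k])>=abs(d[k+1])])
for x,w in((-.004,-.016),(-.004,0),(.004,0)):
    for dx in(-.002,0,.002):
        q=proj(i,(Rh@np.array([[x+dx,-.05,w],[x+dx,.05,w]]).T).T+sad);q=(q-[120,100])*2
        print(x,w,dx,[round(q[0,1]+(c-q[0,0])*(q[1,1]-q[0,1])/(q[1,0]-q[0,0]),1) for c in(50,200,610)])
# hanger marks: can rim holes unknown; print rim top ellipse extents & plate bottom-front
o=sad-Rh@np.array([-.0042,0,.119])
a=np.linspace(0,6.28,200);q=(proj(i,(np.c_[.033*np.cos(a),.033*np.sin(a),0*a+.062])@Rh.T+o)-[120,100])*2
print('rim',q.min(0),q.max(0))
E
python3 chk2.py w7
```

```text
50 [(311, 3), (358, 4)]
200 [(301, 3), (327, 9), (358, 5), (375, -14)]
610 [(301, -4), (311, 6), (326, -3), (358, 5), (381, -25)]
-0.004 -0.016 -0.002 [np.float64(317.5), np.float64(317.6), np.float64(317.8)]
-0.004 -0.016 0 [np.float64(321.6), np.float64(321.7), np.float64(321.9)]
-0.004 -0.016 0.002 [np.float64(325.6), np.float64(325.7), np.float64(325.9)]
-0.004 0 -0.002 [np.float64(352.6), np.float64(352.7), np.float64(352.9)]
-0.004 0 0 [np.float64(356.7), np.float64(356.8), np.float64(357.0)]
-0.004 0 0.002 [np.float64(360.8), np.float64(360.9), np.float64(361.1)]
0.004 0 -0.002 [np.float64(368.7), np.float64(368.8), np.float64(369.1)]
0.004 0 0 [np.float64(372.7), np.float64(372.7), np.float64(373.0)]
0.004 0 0.002 [np.float64(376.5), np.float64(376.6), np.float64(376.8)]
rim [325.91785311 192.37931451] [494.77237802 320.33028961]
```

```bash
python3 - <<'E'
from h import *
from rig import robot
S=np.load('stand3.npy')
def st(l):
    s=robot.get_state();print(l,round(s['time'],2),s['force'].round(2),s['moment'].round(2),s['ee_pos'].round(4));return s
p,M=place(S,.0013,.07,.003,S[4]); robot.move_linear(p,velocity=.02,frame=M);robot.pause(.2);st('up')
p,M=place(S,.0013,.07,-.004,S[4]); print(robot.move_linear(p,velocity=.01,frame=M,threshold=1.2))
s=st('c');print((s['ee_pos']-p)[2]-.004)
robot.pause(.2);s=st('c')
q=s['ee_pos']
for k in range(5):
    if s['force'][2]<0.5: break
    q=q+[0,0,.0003]; robot.move_linear(q,velocity=.01); robot.pause(.15); s=st('adj')
print((s['ee_pos']-p)[2]-.004)
np.save('w8.npy',robot.camera_info('wrist'),allow_pickle=True)
cv2.imwrite('pics/w8.png',cv2.resize(robot.grab_frame('wrist')[100:400,120:520,::-1],None,fx=2,fy=2,interpolation=cv2.INTER_CUBIC))
E
python3 chk2.py w8
```

```text
up 14.5 [-0.32  0.24 -3.71] [-0.06  0.85 -0.02] [ 0.5047 -0.1944  0.2597]
True
c 14.97 [ 1.19 -0.29  2.42] [-0.35 -0.25 -0.13] [ 0.5048 -0.1947  0.2557]
-0.001202315245283244
c 15.18 [ 2.16 -2.32  4.48] [-0.53 -0.83 -0.29] [ 0.5047 -0.1946  0.2556]
adj 15.58 [ 0.73 -0.41  2.29] [-0.3   0.05 -0.04] [ 0.5046 -0.1945  0.2558]
adj 15.98 [ 0.27 -0.06 -1.15] [-0.18  0.53 -0.04] [ 0.5045 -0.1945  0.256 ]
-0.0008856004970428898
50 [(310, 3), (355, 5)]
200 [(324, 10), (355, 5), (373, -13)]
610 [(309, 5), (323, -3), (356, 5), (371, -3), (379, -24), (396, 3)]
-0.004 -0.016 -0.002 [np.float64(317.4), np.float64(317.5), np.float64(317.8)]
-0.004 -0.016 0 [np.float64(321.5), np.float64(321.6), np.float64(321.9)]
-0.004 -0.016 0.002 [np.float64(325.6), np.float64(325.7), np.float64(325.9)]
-0.004 0 -0.002 [np.float64(352.6), np.float64(352.7), np.float64(352.9)]
-0.004 0 0 [np.float64(356.7), np.float64(356.8), np.float64(357.0)]
-0.004 0 0.002 [np.float64(360.7), np.float64(360.8), np.float64(361.1)]
0.004 0 -0.002 [np.float64(368.7), np.float64(368.8), np.float64(369.0)]
0.004 0 0 [np.float64(372.6), np.float64(372.7), np.float64(373.0)]
0.004 0 0.002 [np.float64(376.5), np.float64(376.6), np.float64(376.8)]
rim [325.83667735 192.36874913] [494.68558303 320.31799882]
```

View pics/w8.png

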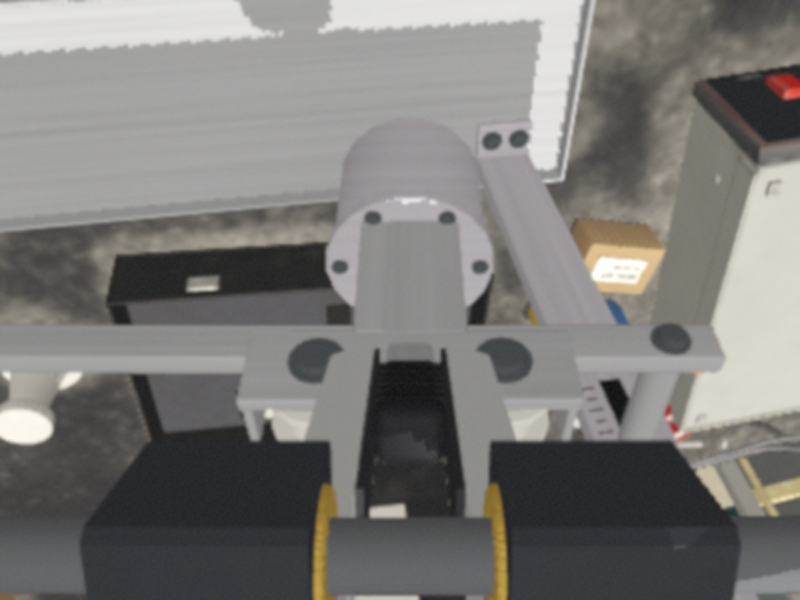

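```bash
python3 - <<'E'
from h import *
from rig import robot
from scipy.optimize import least_squares
s=robot.get_state();M=s['tool_rot'];Rh=M@tool(0,T28,1).T;print(s['opening'],s['force'],s['moment'])
f0,m0=np.array([-.32,.24,-3.71]),np.array([-.06,.85,-.02])
com=-Rh@HS+Rh@[0,0,-.07]
for L in(0,.1,.15,.2,.25,.3):
    o=-L*M[:,2]
    print('free',L,np.cross(com-o,[0,0,-3.4]).round(2),m0)
D=[([1.19,-.29,2.42],[-.35,-.25,-.13]),([2.16,-2.32,4.48],[-.53,-.83,-.29]),([.73,-.41,2.29],[-.3,.05,-.04]),([.27,-.06,-1.15],[-.18,.53,-.04]),([2.34,-3.03,5.2],[-.61,-1.04,-.33])]
for f,m in D:
    df=np.array(f)-f0;dm=np.array(m)-m0
    for L in(0,.1,.15,.2,.25):
        # best position along rail
        o=-L*M[:,2]
        A=np.cross(Rh[:,1],df);b=dm-np.cross(-Rh@HS-o,df)
        k=A@b/(A@A);print(L,'k mm',round(k*1e3,1),'res',np.linalg.norm(b-A*k).round(3),end=' | ')
    print()
E
```

```text
0.015658329580408494 [-0.28248724 -1.03240785 -2.07149983] [-0.17736013  0.62475859 -0.05400817]
free 0 [-0.04  0.15  0.  ] [-0.06  0.85 -0.02]
free 0.1 [-0.05  0.32  0.  ] [-0.06  0.85 -0.02]
free 0.15 [-0.06  0.4   0.  ] [-0.06  0.85 -0.02]
free 0.2 [-0.07  0.48  0.  ] [-0.06  0.85 -0.02]
free 0.25 [-0.08  0.57  0.  ] [-0.06  0.85 -0.02]
free 0.3 [-0.08  0.65  0.  ] [-0.06  0.85 -0.02]
0 k mm -18.6 res 0.803 | 0.1 k mm -27.3 res 0.38 | 0.15 k mm -31.7 res 0.178 | 0.2 k mm -36.0 res 0.101 | 0.25 k mm -40.4 res 0.283 | 
0 k mm -12.6 res 1.261 | 0.1 k mm -7.2 res 0.612 | 0.15 k mm -4.5 res 0.295 | 0.2 k mm -1.7 res 0.115 | 0.25 k mm 1.0 res 0.392 | 
0 k mm -20.1 res 0.518 | 0.1 k mm -26.8 res 0.136 | 0.15 k mm -30.1 res 0.063 | 0.2 k mm -33.4 res 0.251 | 0.25 k mm -36.7 res 0.443 | 
0 k mm -27.1 res 0.197 | 0.1 k mm -33.5 res 0.022 | 0.15 k mm -36.7 res 0.069 | 0.2 k mm -39.9 res 0.157 | 0.25 k mm -43.1 res 0.245 | 
0 k mm -13.3 res 1.436 | 0.1 k mm -4.6 res 0.726 | 0.15 k mm -0.3 res 0.391 | 0.2 k mm 4.1 res 0.2 | 0.25 k mm 8.5 res 0.434 |
```

```bash
cat > st.py <<'E'
from h import *
from rig import robot
f0,m0=np.array([-.32,.24,-3.71]),np.array([-.06,.85,-.02])
def st(l):
    s=robot.get_state();M=s['tool_rot'];Rh=M@tool(0,T28,1).T
    df=s['force']-f0;dm=s['moment']-m0;o=-.16*M[:,2]
    A=np.cross(Rh[:,1],df);b=dm-np.cross(-Rh@HS-o,df);k=A@b/(A@A)
    print(l,round(s['time'],2),s['force'].round(2),s['moment'].round(2),'z',s['ee_pos'][2].round(5),'df',df.round(1),'k',round(k*1e3,1),flush=True);return s,df
E
python3 - <<'E'
from st import *
S=np.load('stand3.npy')
s,df=st('now')
roll=S[4]-np.radians(.5)
p,M=place(S,.0013,.07,0,roll)
q=p.copy();q[2]-=.0012
robot.move_linear(q,velocity=.01,frame=M);robot.pause(.2);s,df=st('rolled')
for k in range(8):
    if df[2]<2.2: q[2]-=.00025
    elif df[2]>4: q[2]+=.0002
    else: break
    robot.move_linear(q,velocity=.01);robot.pause(.15);s,df=st('adj')
print(q-p)
E
```

```text
now 16.03 [-0.28 -1.03 -2.07] [-0.18  0.62 -0.05] z 0.25598 df [ 0.  -1.3  1.6] k 50.1
rolled 16.48 [ 0.22 -2.2   1.53] [ 0.01  0.11 -0.11] z 0.25588 df [ 0.5 -2.4  5.2] k 79.4
adj 16.88 [ 0.88 -1.96 -0.1 ] [-0.1   0.17 -0.15] z 0.25593 df [ 1.2 -2.2  3.6] k 65.9
[ 0.     0.    -0.001]
```

```bash
python3 - <<'E'
from st import *
import st as m
F=[];Mo=[]
for k in range(8):
    s=robot.get_state();F.append(s['force']);Mo.append(s['moment']);robot.pause(.02)
F=np.array(F);Mo=np.array(Mo);print(F.round(2),Mo.round(2))
E
```

```text
[[ 0.88 -1.96 -0.1 ]
 [-0.16 -0.4  -0.45]
 [ 1.   -0.6   1.37]
 [ 0.24 -0.35 -0.2 ]
 [ 0.28  0.07 -0.23]
 [ 0.6  -0.83 -0.87]
 [ 0.92 -0.69  0.32]
 [ 1.09 -0.47 -0.16]] [[-0.1   0.17 -0.15]
 [-0.15  0.12 -0.17]
 [-0.12  0.16 -0.16]
 [-0.07  0.21 -0.12]
 [-0.1   0.21 -0.17]
 [-0.1   0.15 -0.08]
 [-0.1   0.18 -0.16]
 [-0.11  0.15 -0.11]]
```

```bash
python3 - <<'E'
from st import *
s=robot.get_state();M=s['tool_rot'];Rh=M@tool(0,T28,1).T
for N in ((.6,-.65,-.04),(.6,-.3,-.04),(.6,-1,-.04)):
  df=np.array(N)-[-.2,.2,-3.4];dm=np.array([-.106,.17,-.14])-m0
  for L in(.1,.15,.2):
    o=-L*M[:,2];A=np.cross(Rh[:,1],df);b=dm-np.cross(-Rh@HS-o,df);k=A@b/(A@A);print(N[1],L,round(k*1e3,1),(b-A*k).round(2))
np.save('w9.npy',robot.camera_info('wrist'),allow_pickle=True)
cv2.imwrite('pics/w9.png',cv2.resize(robot.grab_frame('wrist')[100:400,120:520,::-1],None,fx=2,fy=2,interpolation=cv2.INTER_CUBIC))
E
python3 chk2.py w9; python3 chk2.py w8|head -3
python3 - <<'E'
import cv2,numpy as np
for n in('w7','w8','w9'):
    im=cv2.cvtColor(cv2.imread(f'pics/{n}.png'),cv2.COLOR_BGR2GRAY).astype(float)
    # rail upper (bottom-front) edge and lower edge, subpixel rows vs col
    def edge(cols,r0,r1,sg):
        out=[]
        for c in cols:
            g=cv2.GaussianBlur(im[:,c-4:c+5].mean(1).reshape(-1,1),(1,7),0).ravel();d=sg*np.diff(g)[r0:r1]
            k=d.argmax();w=np.clip(d[max(0,k-3):k+4],0,None);out.append(r0+(w*np.arange(max(0,k-3),max(0,k-3)+len(w))).sum()/w.sum())
        return np.array(out)
    a=edge(range(30,110,10),340,370,1);b=edge(range(590,640,8),340,370,1);print(n,a.round(1),b.round(1),np.degrees(np.arctan((np.median(b)-np.median(a))/545)))
E
```

```text
-0.65 0.1 29.6 [-0.04 -0.25 -0.01]
-0.65 0.15 31.3 [-0.02 -0.13  0.01]
-0.65 0.2 33.1 [ 0.01 -0.01  0.04]
-0.3 0.1 19.6 [-0.05 -0.25 -0.05]
-0.3 0.15 17.8 [-0.03 -0.14 -0.04]
-0.3 0.2 16.0 [-0.01 -0.02 -0.03]
-1 0.1 38.9 [-0.03 -0.24  0.03]
-1 0.15 43.9 [ 0.   -0.12  0.07]
-1 0.2 49.0 [ 0.03 -0.    0.1 ]
50 [(306, 3), (351, 4)]
200 [(321, 10), (353, 6), (370, -13)]
610 [(305, 5), (323, -3), (356, 5), (380, -25), (396, 6)]
-0.004 -0.016 -0.002 [np.float64(317.4), np.float64(317.5), np.float64(317.8)]
-0.004 -0.016 0 [np.float64(321.5), np.float64(321.6), np.float64(321.9)]
-0.004 -0.016 0.002 [np.float64(325.6), np.float64(325.7), np.float64(325.9)]
-0.004 0 -0.002 [np.float64(352.6), np.float64(352.7), np.float64(352.9)]
-0.004 0 0 [np.float64(356.7), np.float64(356.8), np.float64(357.0)]
-0.004 0 0.002 [np.float64(360.7), np.float64(360.8), np.float64(361.1)]
0.004 0 -0.002 [np.float64(368.7), np.float64(368.8), np.float64(369.0)]
0.004 0 0 [np.float64(372.6), np.float64(372.7), np.float64(372.9)]
0.004 0 0.002 [np.float64(376.5), np.float64(376.6), np.float64(376.8)]
rim [325.84247975 192.34779676] [494.70093689 320.30539083]
50 [(310, 3), (355, 5)]
200 [(324, 10), (355, 5), (373, -13)]
610 [(309, 5), (323, -3), (356, 5), (371, -3), (379, -24), (396, 3)]
w7 [357.8 357.9 357.9 357.9 357.8 357.9 357.9 357.9] [358.1 358.1 358.1 358.1 358.1 358.1 358.1] 0.025809996706587075
w8 [354.9 354.9 355.  355.  368.5 368.5 354.9 355. ] [355.2 355.2 355.2 355.6 355.2 355.2 355.2] 0.02303372251118497
w9 [351.2 351.3 351.3 351.3 367.3 367.  352.  352.2] [355.7 355.8 355.8 355.9 355.9 355.9 355.9] 0.4403934534729307
```

```bash
cat >> st.py <<'E'
def avg(l,n=8):
    F=[];Mo=[]
    for _ in range(n): s=robot.get_state();F.append(s['force']);Mo.append(s['moment']);robot.pause(.02)
    F=np.mean(F,0);Mo=np.mean(Mo,0);M=s['tool_rot'];Rh=M@tool(0,T28,1).T
    df=F-[-.2,.2,-3.4];dm=Mo-m0;o=-.18*M[:,2];A=np.cross(Rh[:,1],df);b=dm-np.cross(-Rh@HS-o,df);k=A@b/(A@A)
    print(l,round(s['time'],2),F.round(2),Mo.round(2),'df',df.round(2),'k',round(k*1e3,1),flush=True);return df,k
E
python3 - <<'E'
from st import *
S=np.load('stand3.npy')
roll=S[4]-np.radians(.17)
p,M=place(S,.0013,.07,0,roll);q=p.copy();q[2]-=.0012
robot.move_linear(q,velocity=.01,frame=M);robot.pause(.15);df,k=avg('r')
for j in range(6):
    if df[2]<2.8: q[2]-=.0002
    elif df[2]>5: q[2]+=.0002
    else: break
    robot.move_linear(q,velocity=.01);robot.pause(.1);df,k=avg('adj')
E
```

```text
r 17.58 [-0.14 -0.66  1.22] [-0.25  0.15 -0.15] df [ 0.06 -0.86  4.62] k -5.4
```

```bash
python3 - <<'E'
from st import *
s=robot.get_state();M=s['tool_rot'];p=s['ee_pos']
robot.gripper_to(.05)
t1=robot.get_state();print(t1['time'],t1['force'].round(2))
robot.move_linear(p-.14*M[:,2],velocity=.2)
s=robot.get_state();print(s['time'],s['force'].round(2))
robot.pause(.8)
np.save('w10.npy',robot.camera_info('wrist'),allow_pickle=True)
cv2.imwrite('pics/w10.png',robot.grab_frame('wrist')[...,::-1])
cv2.imwrite('pics/s10.png',cv2.resize(robot.grab_frame('side')[120:300,270:430,::-1],None,fx=3.3,fy=3.3,interpolation=cv2.INTER_CUBIC))
print(robot.get_state()['time'])
E
```

```text
18.3083 [-0.16 -1.15  0.42]
19.1583 [-0.17  0.15 -0.45]
20.0583
```

View pics/w10.png

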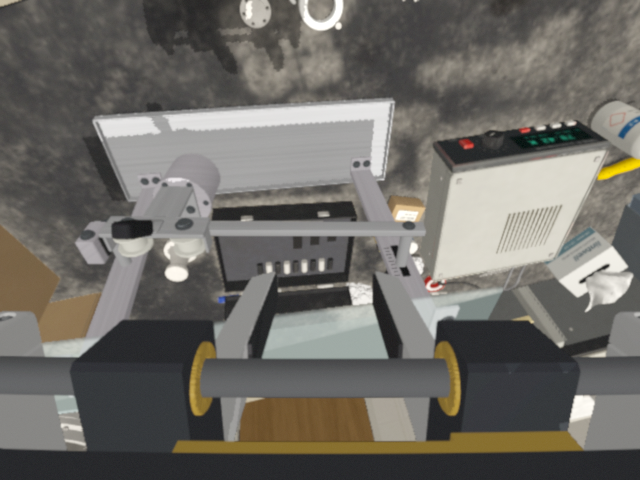

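View pics/s10.png

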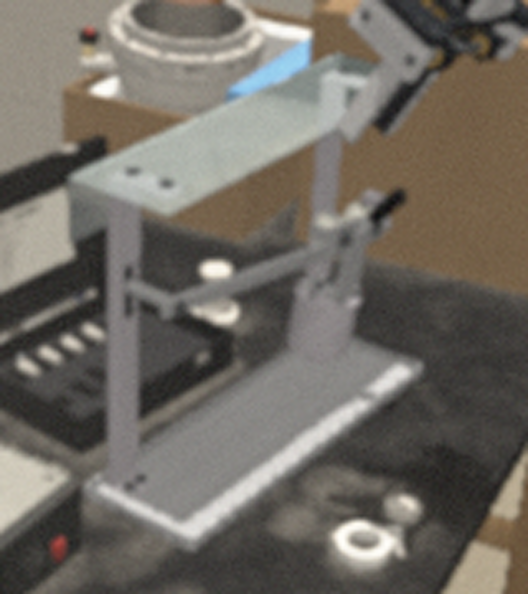

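It rolled down by itself to the stop. I'll check that it has come to rest and is hanging properly.

```bash
python3 - <<'E'
from st import *
robot.pause(1.0)
f=robot.grab_frame('wrist');i=robot.camera_info('wrist');im=f[...,::-1].copy()
a=cv2.imread('pics/w10.png');print('moved diff',np.abs(a.astype(int)-im)[100:280,70:260].mean(), np.abs(a.astype(int)-im)[100:200,450:600].mean())
S=np.load('stand3.npy');R,t=pose(*S[:3])
Rx=cv2.Rodrigues(np.array([S[4],0,0]))[0]
# expected hanger at stop: nose (y -.05) at stop point
o=np.array([0,-.148,.186])-Rx@np.array([-.0042,-.05,.131])
def P(x):return proj(i,(np.atleast_2d(x)@Rx.T+o)@R.T+t)
for x in [(-.0468,0,.1674),(-.0583,0,.1838),(-.0042,-.05,.131)]: cv2.circle(im,tuple(map(int,P(x)[0])),2,(0,0,255),-1)
th=np.linspace(0,6.28,60)
for z,r in((.062,.033),(0,.031)): cv2.polylines(im,[P(np.c_[r*np.cos(th),r*np.sin(th),0*th+z]).astype(np.int32).reshape(-1,1,2)],True,(0,255,0),1)
for sy in(1,-1): cv2.polylines(im,[P(np.c_[0*th-.0042,sy*.028+.017*np.cos(th),.131+.017*np.sin(th)]).astype(np.int32).reshape(-1,1,2)],True,(255,0,0),1)
cv2.imwrite('pics/w11.png',cv2.resize(im[120:300,60:280],None,fx=3.3,fy=3.3,interpolation=cv2.INTER_CUBIC))
cv2.imwrite('pics/t11.png',cv2.resize(robot.grab_frame('top')[180:320,90:530,::-1],None,fx=1.8,fy=1.8,interpolation=cv2.INTER_CUBIC))
print(robot.get_state()['time'])
E
```

```text
moved diff 3.2533235867446395 0.9848888888888889
21.1583
```

View pics/w11.png

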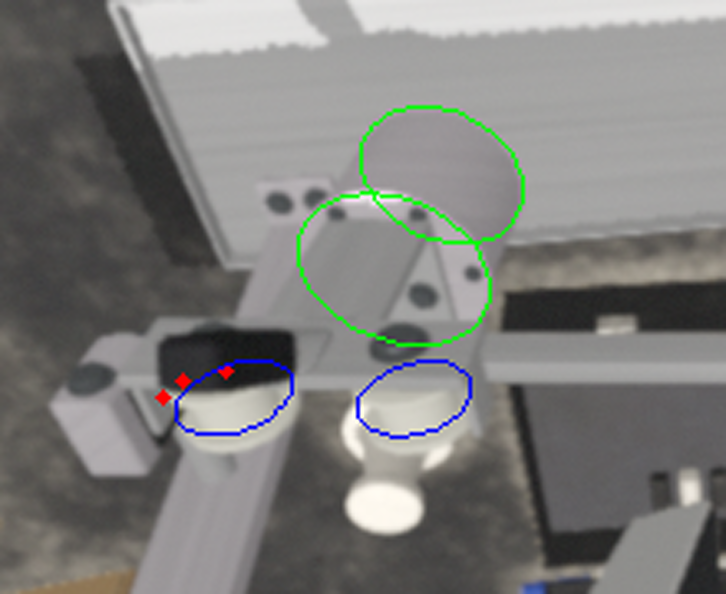

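View pics/t11.png

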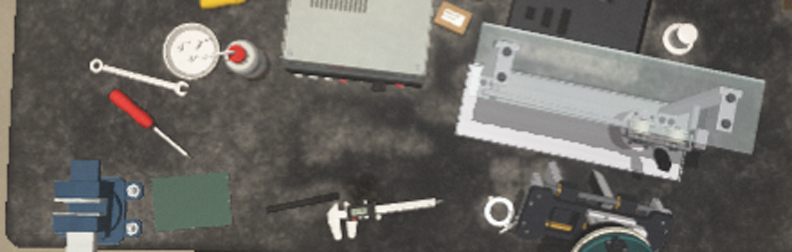

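```bash
python3 - <<'E'
from st import *
a=robot.grab_frame('wrist').astype(int)
for k in range(6):
    robot.pause(.5);b=robot.grab_frame('wrist').astype(int);print(round(robot.get_state()['time'],2),np.abs(a-b)[100:280,70:260].mean().round(2),np.abs(a-b)[100:200,450:600].mean().round(2));a=b
print(robot.get_state()['force'])
cv2.imwrite('pics/w12.png',cv2.resize(a[120:300,60:280,::-1].astype(np.uint8),None,fx=3.3,fy=3.3,interpolation=cv2.INTER_CUBIC))
E
```

```text
21.76 0.84 0.93
22.31 0.84 0.94
22.86 0.84 0.93
23.41 0.84 0.92
23.96 0.85 0.93
24.51 0.85 0.93
[ 0.50278995 -0.51450808  0.22591382]
```

View pics/w12.png

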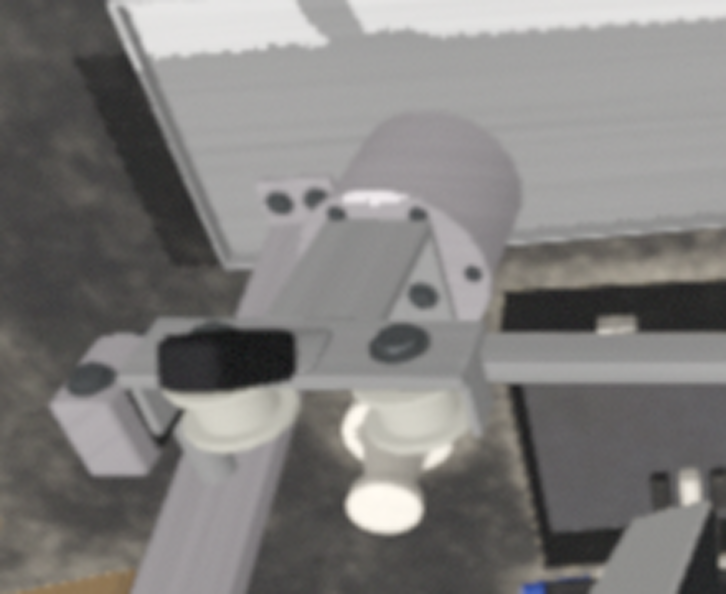

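```bash
python3 -c "
from rig import robot
print(robot.sign_off(), robot.get_state()['time'])"
```

```text
the job is handed in; nothing more can be done
the job is handed in; nothing more can be done
```

The hanger is on the rail and resting against the end stop, hands off. I handed the job in at about 24.5 s of the 43 s allowed.

- **Lift and hook:** I gripped the hanger by its handle, carried it upright to the stand, and brought it in from the front under the cover. I tilted it to match the rail slope, which I measured at about 9°.
- **Set-down:** I lowered the wheels until the rail bore about the hanger's whole weight. The first touch showed the hanger about 1.3 mm off centre, so I lifted and recentred it. Light contact then seemed to load only the lower wheel, and a 0.5° correction shifted the load to the upper one. At 0.17° less than the measured slope, both wheels appeared to share a gentle load of about 4.6 N. That force reading is noisy (roughly ±0.7 N).
- **Release:** I opened the fingers and backed away 14 cm, and it rolled down on its own.

**Last checks:**
- Successive pictures over 3 s differed only by image noise, so it is at rest.
- Its outline matches the expected pose at the stop to within a few pixels, with both wheels on the rail.
- The final tool force was near zero, so the gripper is touching nothing.
- In the top view, the bench items I could see had not moved. The arm hid the blank flange there, but I saw it in place in an earlier wrist picture taken after the release.
- One picture pair, about 1 s apart soon after the roll, still showed slight movement. It had settled by the next check.

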